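Seat a carving blank in the bench jig and clamp it with two toggle clamps

TASK

Get the wooden blank in the plywood jig ready for carving, by pushing and pressing with the fingertips only; nothing is to be picked up or lifted. First push the free end of the blank lightly so that it slides along its channel right up against the end stop; then press down the black handle of the toggle clamp next to the stop until it lies level and shut, so that the blank cannot creep back, and last press the handle of the other clamp shut in the same way. Be gentle with each touch, leave both clamps shut with the blank held tight against the stop, and do not disturb the other things on the bench.

Things in the scene. Friction and masses are not known exactly. Their poses are not given: they have to be found in the camera images.
- jig: holding jig, fixed to the worktop: plywood base 185 (x) x 240 (y) x 18 mm. Origin on the worktop under the base's middle; x away from the robot, y to the left along the blank's channel, z up. Two equal steel toggle clamps stand on its near part, handles towards the robot: one next to the end stop (jig y -62 mm), the other next to the channel's open end (y +18 mm)
- home (a point): where the centre of the blank's underside lies when seated: jig (x 45, y -15, z 18 mm). The channel runs along the jig's y through it, between a far fence 16 mm high and a near lip 7 mm high, both ending at jig y +45 mm, with 1.5 mm of play on each side. A dark wooden end stop 20 mm high closes its right end, face at jig y -85 mm
- blank: the blank in the channel: a plain reddish-brown bar of wood, 32 x 140 x 22 mm, 64 g, loose. Origin at the centre of its underside, y along its length, parallel to the jig's y. Seated against the stop its origin is at jig y = -15 mm; at the start it lies 12 to 30 mm short of that, to the left
- push_end (a point): centre of the left end face of the blank, half-way up (29 mm above the worktop), on the side away from the stop: push here towards the jig's -y. Sliding it takes under 1 N
- stop_lever (a joint): handle angle of the clamp next to the stop: 0 rad shut (level, against its stop), 0.75 to 0.9 raised at the start, 0.95 at most. Pushing the grip down shuts it; it stays where it is left. 3 to 6 N at the grip moves it, about 9 N shuts it (45 mm from the hinge). Its bar is springy: once shut, the grip gives a further 2 mm under 8 N and 4 mm under 16 N, and comes back
- stop_handle: that handle (next to the stop): flat steel bar with a round black rubber grip 16 mm thick, 34 to 100 mm from the hinge. Origin on the hinge, at jig (x -42, y -62, z 58 mm); the handle runs along its own -x, z to its upper side; it turns about the jig's y. A finger coming straight down 36 to 46 mm to the jig's -x of the hinge stays on the grip until it is shut
- stop_press (a point): point on the top of that grip (next to the stop), 50 mm from the hinge and 8 mm above the grip's centre line. When shut it lies at jig (x -92, y -62, z 66 mm)
- stop_foot: sprung black rubber foot, 16 mm across, at the end of the 75 mm steel arm of the clamp next to the stop; origin at the centre of its underside. The arm swings down as the handle does. The foot meets the blank's top at jig (x 45, y -62) when the handle is 0.04 rad from shut, and then springs in. At the start the arm stands 1.2 to 1.45 rad up, 130 mm above the worktop
- end_lever (a joint): handle angle of the clamp at the open end of the channel: 0 rad shut (level, against its stop), 0.75 to 0.9 raised at the start, 0.95 at most. Pushing the grip down shuts it; it stays where it is left. 3 to 6 N at the grip moves it, about 9 N shuts it (45 mm from the hinge). Its bar is springy: once shut, the grip gives a further 2 mm under 8 N and 4 mm under 16 N, and comes back
- end_handle: that handle (at the open end of the channel): flat steel bar with a round black rubber grip 16 mm thick, 34 to 100 mm from the hinge. Origin on the hinge, at jig (x -42, y 18, z 58 mm); the handle runs along its own -x, z to its upper side; it turns about the jig's y. A finger coming straight down 36 to 46 mm to the jig's -x of the hinge stays on the grip until it is shut
- end_press (a point): point on the top of that grip (at the open end of the channel), 50 mm from the hinge and 8 mm above the grip's centre line. When shut it lies at jig (x -92, y 18, z 66 mm)
- end_foot: sprung black rubber foot, 16 mm across, at the end of the 75 mm steel arm of the clamp at the open end of the channel; origin at the centre of its underside. The arm swings down as the handle does. The foot meets the blank's top at jig (x 45, y 18) when the handle is 0.04 rad from shut, and then springs in. At the start the arm stands 1.2 to 1.45 rad up, 130 mm above the worktop
- eraser: bystander: eraser 23 x 50 x 13 mm, in front of the vice; origin at the centre of its underside
- block: bystander: larger pale wooden blank 45 x 110 x 38 mm behind the jig; origin at the centre of its underside
- pencil: bystander: yellow pencil 7 x 203 mm behind the vice; origin at its middle
- gouge_wide: bystander: gouge with a wooden handle, 26 x 210 x 22 mm, behind the jig; origin at its middle

How it is judged:
By the outcome, as a careful person would: the job done as asked, in the order asked, and still so for the second after the job is handed in, with the robot touching nothing.
It also fails if it takes over 48 s, if anything falls off the work surface, if the arm or the gripper's body presses on something with over 40 N, if the wrist force passes 120 N, or if a joint passes its speed limit or range.

ROBOT

A 6-joint arm with a two-finger parallel gripper is mounted at the origin on a cart in front of the work surface, level with it; the furniture and walls round the work are solid. World frame = base frame: x ahead of the robot, y to its left, z up, the work surface at z = 0. Lengths are in m, angles in rad, forces in N, time in s.
With the tool pointing down it reaches from about 0.35 to 0.925 m from the base axis. Payload 6.4 kg.
Tool frame: the origin (TCP) lies on the centre line of the jaws, within the pads' length; the fingertips stand 8 mm ahead of it and the grasp point (between the pads) lies 11 mm behind it (manip.tip_extent is the distance from the TCP to the fingertips, in m); z points along the fingers, y is the direction in which the jaws open and shut (so a half turn about z gives the same grasp; the last joint's range is limited). The gripper opens to 85 mm and grips with 20 to 120 N. Pads are 22 mm wide; open, the fingers measure 114 mm over their backs; the gripper's body (76 mm by 85 mm) begins 54 mm behind the grasp point. The pads swing forward as they close: fully open they stand 13 mm farther back than shut.
Start: joints at [-1.355, 0.245, 1.558, -0, 1.339, -0.174], TCP at [0.247, -0.601, 0.239] pointing down, gripper open.
Joint ranges: [-3.13, 3.13], [-1.02, 2.26], [0.13, 2.54], [-0.95, 4.09], [0.21, 2.88], [-2.74, 2.74]. Speed limits (rad/s): [2.57, 2.57, 3.14, 3.14, 3.14, 3.14].

INTERFACE

Orientations are given as a unit quaternion [x, y, z, w].
In Python, from workcell import manip gives the robot as it stands. Calls block until the motion is done:
- manip.reach(position, orientation): joint-space move of the TCP to a pose.
- manip.movel(position, rot=None, feed=0.15): straight line of the TCP; rot=None keeps the orientation; feed is the mean speed in m/s.
- manip.movej(angles): joint-space move.
- manip.open_gripper() and manip.clamp(newtons=None): open the fingers fully, or close them until they stop; newtons is the grip in N (None keeps the last).
- manip.dwell(seconds).
- manip.solve_ik(position, orientation): joint angles nearest the present ones, or None.
- manip.read_state(): the state.
- manip.get_image(name): name is "scene" or "top"; returns the picture (420x560x3 uint8, red, green, blue); there is no depth.
- manip.camera_params(name): a dict with "fov_y" (degrees; the focal length in pixels is half the picture's height over the tangent of half this angle, whatever the lens; pixels are square), "cx", "cy" (the principal point, pixels), "rvec" (rotation vector, rad) and "tvec" (3), from world to camera coordinates, as OpenCV has them. Camera axes: x right, y down, z forward; pixel columns grow to the right and rows downward; lengths in m; the calibration is good to about 2 mm. A picture is of the moment at which its call begins. camera_params takes no time and is no camera call.
A pose or a line that the arm cannot do raises manip.Unreachable and nothing moves.
- manip.close_job(): hands the job in, once; it reports no verdict.
Trained networks look in the newest picture that a camera, given by its name, has taken for a name from the list of things; names that differ only in an ending like _2 or _b are one class to them, and where a whole thing is asked for, a point or a joint stands for the part that bears it (a point fixed in the world has none). Each returns a list of dicts, best first, with "p" (0 to 1); they miss things now and then, are a little off and sometimes report something else, mostly with a low value. They report only what shows in the picture. A call takes as long as a camera call.
- manip.silhouettes(camera, thing): "mask" (420x560 bool, what is visible of it) and "bbox" ([left, top, width, height] in pixels, round what is visible of it).
The state is a dict: "clock": time; "joint_pos": joint angles; "joint_vel": joint speeds; "joint_torque": joint torques, N m; "tool_pos": TCP position; "eef_rot": TCP orientation; "force": force on the tool from outside, world axes, zero at the start; "ft_torque": the same for the moment, N m; "grip_width": finger opening in m.
Only numpy, scipy, OpenCV 4.12 (cv2) and the standard library are available. Lean on these libraries where they do the work, as an engineer would, in place of code of your own. Each camera call takes 0.05 s, during which the arm holds its last target. There are 200 camera calls.

## Working session

There is one attempt and no reset: what is moved stays moved. The work goes in short steps, each a Python script; the robot and the scene stay as the last script left them, time stands still between calls to the robot, and variables do not carry over. Pictures are saved under pics/ and viewed, about 8 in all and at most 12, crops included, and the job is handed in when it is done.

```bash
mkdir -p pics; ls
python3 - <<'E'
from workcell import manip
import cv2,numpy as np
for c in("scene","top"):
    im=manip.get_image(c); cv2.imwrite(f"pics/{c}0.png",im[:,:,::-1])
    p=manip.camera_params(c); print(c,p)
    for t in("jig","blank","stop_handle","end_handle","stop_foot"):
        for d in manip.silhouettes(c,t)[:3]:
            ys,xs=np.nonzero(d["mask"]); print(t,round(d["p"],2),d["bbox"],xs.mean().round(1),ys.mean().round(1),len(xs))
s=manip.read_state();print({k:s[k] for k in("clock","tool_pos","eef_rot","force","grip_width")},manip.tip_extent)
E
```

```text
pics
scene {'fov_y': 50.80356296332012, 'cx': 275.00623496463714, 'cy': 205.43806726678642, 'rvec': array([ 2.36983963, -0.6432612 ,  0.21796027]), 'tvec': array([-0.42757445,  0.32500003,  0.72072255])}
jig 0.78 [185.0, 140.3, 128.2, 101.4] 244.1 190.9 6314
jig 0.31 [292.1, 128.2, 50.0, 37.6] 316.9 146.2 1033
blank 0.79 [238.4, 151.2, 49.2, 42.4] 261.2 172.3 699
blank 0.67 [190.0, 162.7, 34.1, 19.2] 205.5 170.8 247
stop_handle 0.48 [215.8, 183.7, 29.1, 21.1] 228.2 191.2 262
end_handle 0.67 [190.0, 164.4, 29.2, 13.3] 205.7 170.8 218
end_handle 0.35 [216.2, 185.0, 31.6, 16.5] 229.5 191.5 239
top {'fov_y': 50.10485109609271, 'cx': 282.6979129059842, 'cy': 220.85812084061857, 'rvec': array([ 2.1211307 , -2.11954962,  0.21322891]), 'tvec': array([0.11983346, 0.59077867, 1.0064055 ])}
jig 0.64 [187.1, 201.2, 107.2, 86.2] 239.5 246.2 6616
jig 0.49 [208.3, 143.3, 48.6, 31.2] 232.6 159.7 941
jig 0.32 [335.2, 293.9, 14.5, 22.8] 341.3 306.5 181
stop_handle 0.68 [266.7, 260.3, 10.5, 21.0] 270.5 269.3 136
end_handle 0.47 [228.6, 263.9, 12.8, 24.6] 234.5 276.3 146
stop_foot 0.48 [262.5, 256.6, 12.7, 22.6] 270.4 268.2 170
{'clock': 0.6, 'tool_pos': array([ 0.24700146, -0.60127196,  0.23930844]), 'eef_rot': array([ 9.81069275e-01,  1.93657113e-01, -5.44191311e-06,  2.19248367e-05]), 'force': array([0.61568586, 0.2890748 , 0.37974667]), 'grip_width': 0.08545935739728373} 0.008
```

Run:
```python
import cv2
a=cv2.imread("pics/top0.png")[190:310,170:310]; cv2.imwrite("pics/top0c.png",cv2.resize(a,None,fx=5,fy=5,interpolation=cv2.INTER_CUBIC))
a=cv2.imread("pics/scene0.png")[100:260,160:370]; cv2.imwrite("pics/scene0c.png",cv2.resize(a,None,fx=3.75,fy=3.75,interpolation=cv2.INTER_CUBIC))
```

```text
(no output)
```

View pics/scene0.png

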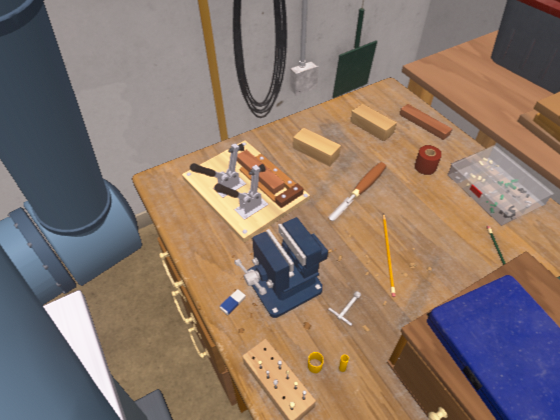

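View pics/top0c.png

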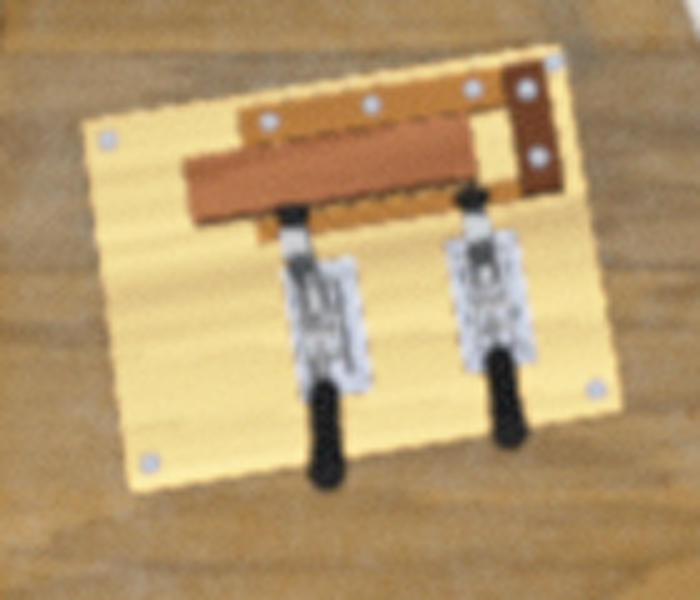

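View pics/scene0c.png

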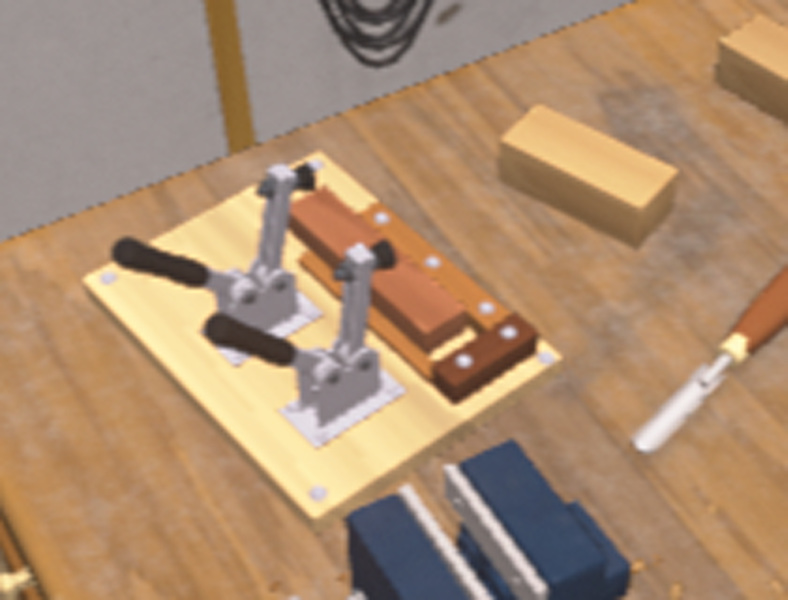

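The scene shows the jig at left with both handles raised and the blank about 20 mm short of the stop. In the top crop the jig corners are near (85,122), (560,45), (621,410) and (131,492), and the blank runs from (185,160) to (472,113). Next I fit the poses.

```bash
cat > fit.py <<'E'
import numpy as np,cv2
from scipy.optimize import least_squares
from workcell import manip
def proj(c,P):
    p=manip.camera_params(c);f=210/np.tan(np.radians(p["fov_y"]/2))
    K=np.array([[f,0,p["cx"]],[0,f,p["cy"]],[0,0,1.]])
    return cv2.projectPoints(np.array(P,float).reshape(-1,1,3),p["rvec"],p["tvec"],K,None)[0].reshape(-1,2)
def un(pts,s,o): return (np.array(pts,float)+.5)/s-.5+np.array(o)
def w(q,P):
    P=np.array(P,float);c,s=np.cos(q[2]),np.sin(q[2])
    return np.c_[q[0]+c*P[:,0]-s*P[:,1],q[1]+s*P[:,0]+c*P[:,1],P[:,2]]
E
python3 - <<'E'
from fit import *
B=[[.0925,.12,.018],[.0925,-.12,.018],[-.0925,-.12,.018],[-.0925,.12,.018]]
T=un([(85,122),(560,45),(621,410),(131,492)],5,(170,190))
S=un([(321,152),(562,355),(316,518),(85,281)],3.75,(160,100))
for n,use in(("both","ts"),("top","t"),("scene","s")):
    f=lambda q:np.r_[(proj("top",w(q,B))-T).ravel()*("t" in use),(proj("scene",w(q,B))-S).ravel()*("s" in use)]
    r=least_squares(f,[.6,.2,0]);print(n,r.x,r.fun.round(1))
    if n=="both":q=r.x
# blank along jig y and handle angles
bt=un([(185,160),(472,113),(476,180),(197,222)],5,(170,190))
bl=lambda x,y:[[x+.016,y+.07,.04],[x+.016,y-.07,.04],[x-.016,y-.07,.04],[x-.016,y+.07,.04]]
r=least_squares(lambda v:(proj("top",w(q,bl(*v)))-bt).ravel(),[.045,0]);print("blank",r.x,r.fun.round(1))
h=lambda a,y:w(q,[[-.042-.1*np.cos(a),y,.058+.1*np.sin(a)]])
for n,y,pt,ps in(("stop",-.062,(510,437),(217,325)),("end",.018,(327,475),(124,246))):
    for a in(.7,.8,.9):print(n,a,(proj("top",h(a,y))-un([pt],5,(170,190))).round(1),(proj("scene",h(a,y))-un([ps],3.75,(160,100))).round(1))
from scipy.spatial.transform import Rotation as R
print(np.degrees(q[2]))
E
```

```text
both [0.54521097 0.2253488  0.16573188] [-0.8 -0.4  0.2 -0.5  0.7  0.2 -0.4  0.3 -0.1 -0.6  0.8  0.4 -0.1  0.7
 -0.7 -0.4]
top [0.54501489 0.22513553 0.16457681] [-0.7 -0.4  0.4 -0.4  0.7  0.3 -0.4  0.4 -0.  -0.   0.   0.  -0.   0.
 -0.  -0. ]
scene [0.54543467 0.22569408 0.16687408] [-0.  -0.   0.  -0.   0.   0.  -0.   0.  -0.2 -0.7  0.8  0.2 -0.   0.5
 -0.7 -0.5]
blank [ 0.04339689 -0.00038513] [-0.2 -0.  -0.1  0.   1.2 -0.5 -0.8  0.5]
stop 0.7 [[-0.1  7. ]] [[-6.4  8.4]]
stop 0.8 [[-0.6  3.7]] [[-3.9  4.2]]
stop 0.9 [[-1.3  0. ]] [[-1.1 -0.1]]
end 0.7 [[-0.1  5.6]] [[-4.2  6.6]]
end 0.8 [[-0.9  2.3]] [[-1.9  2.5]]
end 0.9 [[-1.7 -1.4]] [[ 0.8 -1.6]]
9.495737061757133
```

```bash
cat >> fit.py <<'E'
from scipy.spatial.transform import Rotation as R
q=np.array([.54521,.22535,.16573])
W=lambda *p:w(q,[p])[0]
def ori(t=0): return (R.from_euler("z",q[2])*R.from_euler("x",-t)*R.from_matrix(np.diag([1.,-1,-1]))).as_quat()
def fj():   # force in jig axes
    return R.from_euler("z",-q[2]).apply(manip.read_state()["force"])
E
cat > push.py <<'E'
from fit import *
t=np.radians(15)
def tcp(y,z=.027,hw=.0145): # y: leading corner
    return W(.045,y+hw*np.cos(t)+.008*np.sin(t),z+.008*np.cos(t))
manip.clamp(20)
manip.reach(tcp(.088,.20),ori(t)); print(manip.read_state()["clock"])
manip.movel(tcp(.088),feed=.12)
b=np.mean([(manip.dwell(.02),fj())[1] for _ in range(5)],0); print("bias",b,manip.read_state()["grip_width"],manip.read_state()["clock"])
y=.088
manip.movel(tcp(.075),feed=.05); print((fj()-b).round(2))
y=.075
while y>.046:
    step=.003 if y>.060 else .0008
    y-=step; manip.movel(tcp(y),feed=.02); f=fj()-b
    print(round(y*1e3,1),f.round(2),end=" ")
    if f[1]>2.2: break
s=manip.read_state();print("\n",s["clock"])
im=manip.get_image("top");cv2.imwrite("pics/push.png",cv2.resize(im[190:310,170:310,::-1],None,fx=5,fy=5,interpolation=cv2.INTER_CUBIC))
E
python3 push.py
```

```text
4.8333
bias [ 0.11464929 -0.13380502 -0.04303475] -0.00037171802184026115 6.5083
[ 0.44 -0.01  0.32]
72.0 [-0.38  0.65  0.81] 69.0 [-0.18 -0.79  0.52] 66.0 [0.89 0.39 0.55] 63.0 [-0.25 -0.46  0.04] 60.0 [0.04 0.3  0.02] 59.2 [ 0.09  0.58 -0.03] 58.4 [ 0.35  0.44 -0.22] 57.6 [0.12 0.2  0.59] 56.8 [-0.48  0.19 -0.53] 56.0 [-0.67 -0.89  0.59] 55.2 [ 0.42  0.15 -0.31] 54.4 [-0.58  0.61  0.28] 53.6 [-0.07  0.74  0.23] 52.8 [-0.43 -0.2  -1.02] 52.0 [0.1  0.58 0.79] 51.2 [-0.72  0.43  0.03] 50.4 [-0.05  0.43  0.16] 49.6 [ 0.09 -0.58  0.4 ] 48.8 [0.17 2.28 0.3 ] 
 11.9167
```

Run:
```python
from fit import *
f=[];
for _ in range(10): manip.dwell(.02);f.append(fj())
print(np.mean(f,0),manip.read_state()["clock"])
im=manip.get_image("scene");cv2.imwrite("pics/push_s.png",cv2.resize(im[100:260,160:370,::-1],None,fx=3.75,fy=3.75,interpolation=cv2.INTER_CUBIC))
```

```text
[ 0.11842862  2.6694542  -0.28224888] 12.1333
```

View pics/push.png

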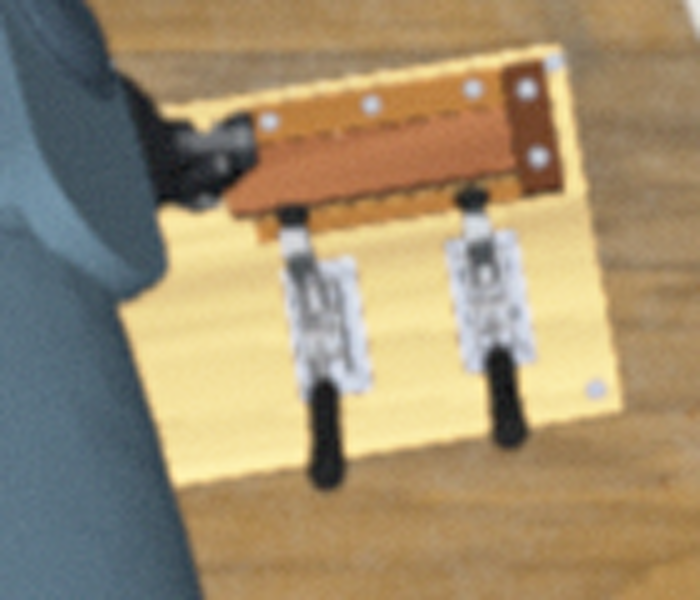

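View pics/push_s.png

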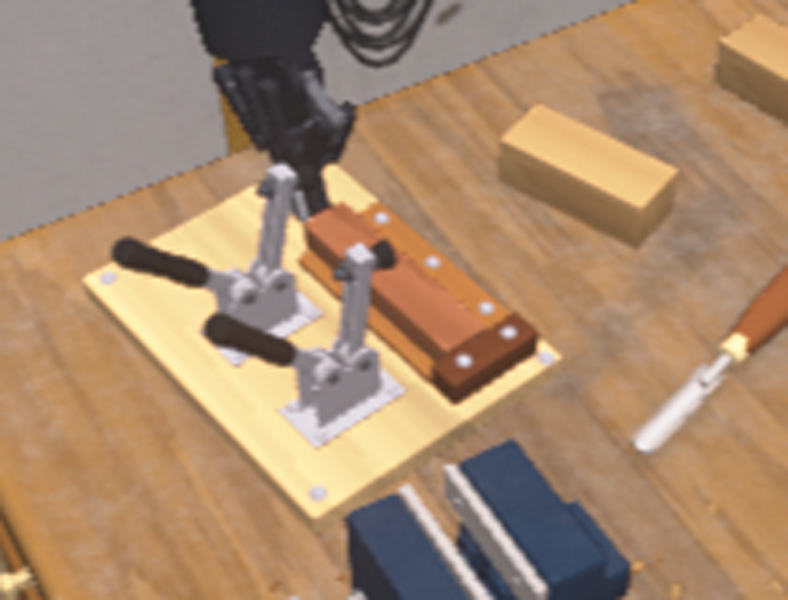

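The blank now butts against the stop, with its right end at (513,175) touching the dark block. The force is a steady 2.7 N. Next I retreat and press the stop clamp.

```bash
cat > press.py <<'E'
from fit import *
import sys
name=sys.argv[1]; y={"stop":-.062,"end":.018}[name]
X=-.042-.040
P=lambda z:W(X,y,z+.008)
s=manip.read_state()
if name=="stop":
    p=s["tool_pos"]; back=W(0,.02,0)-W(0,0,0)
    manip.movel(p+back,feed=.06); p=p+back; p[2]=.21; manip.movel(p,feed=.2)
manip.reach(P(.185 if name=="end" else .19),ori())
manip.movel(P(.150),feed=.1)
b=np.mean([(manip.dwell(.02),fj())[1] for _ in range(5)],0); print(b.round(2),manip.read_state()["clock"])
z=.150; shut=False
while z>.0595:
    z-=.008 if z>.080 else (.004 if z>.0705 else .0007)
    manip.movel(P(z),feed=.04 if z>.07 else .02); f=fj()-b
    print(round(z*1e3,1),f.round(1),end="; ")
    if (z<.0675 and f[2]>12.5) or np.linalg.norm(f)>22: shut=True;break
manip.dwell(.15);print("\nend",shut,(fj()-b).round(1),manip.read_state()["tool_pos"]-P(z))
manip.movel(P(.085),feed=.05); manip.movel(P(.19),feed=.2)
print(manip.read_state()["clock"],(fj()-b).round(1))
for c,(r0,r1,c0,c1),k in(("top",(190,310,170,310),5),("scene",(100,260,160,370),3.75)):
    im=manip.get_image(c)[r0:r1,c0:c1,::-1];cv2.imwrite(f"pics/{name}_{c}.png",cv2.resize(im,None,fx=k,fy=k,interpolation=cv2.INTER_CUBIC))
E
python3 press.py stop
```

```text
[ 0.47 -0.06  0.49] 15.1417
142.0 [-0.7 -0.1 -0.5]; 134.0 [-0.7 -0.5 -0.5]; 126.0 [2.  0.1 0. ]; 118.0 [ 2.  -0.1  0.4]; 110.0 [ 1.9 -0.8  1. ]; 102.0 [ 0.8 -0.3  1.2]; 94.0 [0.4 0.  2.1]; 86.0 [ 0.6 -0.2  2.3]; 78.0 [-1.1 -0.3  3.6]; 74.0 [-1.5 -0.7  3.3]; 70.0 [-2.7 -0.1  3.6]; 69.3 [-2.9  0.3  4.2]; 68.6 [-4.2  0.3  3.4]; 67.9 [-2.4  0.3  5.6]; 67.2 [-4.7  0.1  4.8]; 66.5 [-3.6  0.1  4.4]; 65.8 [-5.1 -1.   6.5]; 65.1 [-6.7  0.1  7.1]; 64.4 [-6.4  0.1  9. ]; 63.7 [-7.6 -0.2  9.6]; 63.0 [-8.4 -0.5 12.2]; 62.3 [-9.7  0.1 13.7]; 
end True [-9.8 -0.6 13.9] [-5.66106329e-04 -8.47162165e-05  7.59922015e-04]
23.0667 [-0.4 -1.  -0.8]
```

View pics/stop_scene.png

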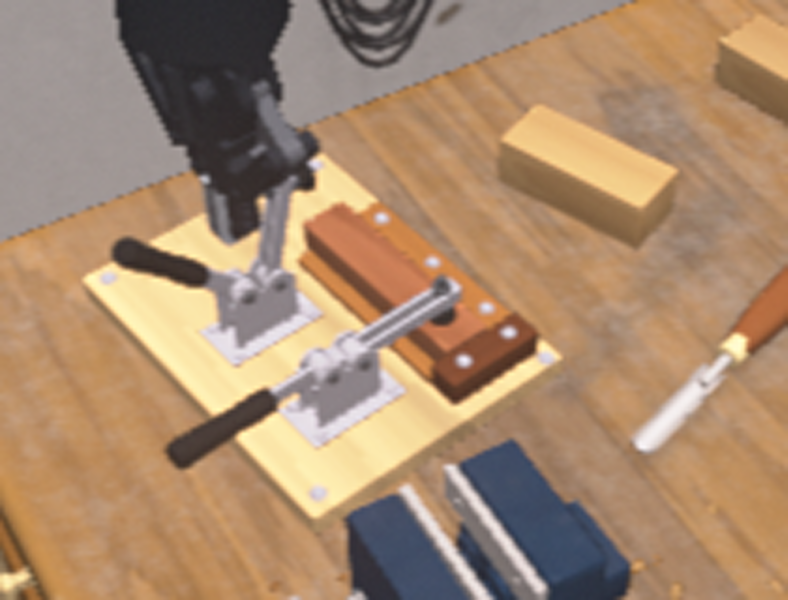

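The stop clamp looks level and its foot is on the blank. I'll check its angle by projecting the handle model onto the pictures.

```bash
cat > ang.py <<'E'
from fit import *
import sys
# overlay: grip axis ±8mm silhouette end for angles; score against dark mask
def score(c,y):
    im=manip.get_image(c).astype(int); dark=(im.max(2)<75).astype(np.float32)
    k=6; D=cv2.resize(dark,None,fx=k,fy=k,interpolation=cv2.INTER_NEAREST)
    out=[]
    for a in np.arange(-.1,.16,.01):
        u=np.array([-np.cos(a),0,np.sin(a)]);n=np.array([np.sin(a),0,np.cos(a)]);v=np.array([0,1,0])
        h=np.array([-.042,y,.058])
        def hull(r,l0,l1):
            pts=[h+u*l+r*(n*np.cos(t)+v*np.sin(t)) for l in(l0,l1) for t in np.linspace(0,6.28,24)]
            m=np.zeros(D.shape,np.uint8);cv2.fillConvexPoly(m,cv2.convexHull(((proj(c,w(q,pts))+.5)*k).astype(np.int32)),1);return m
        i=hull(.008,.036,.1);o=hull(.013,.036,.105)-hull(.008,.036,.1).clip(0,1)
        out.append((D[i>0].mean()-D[(o==1)].mean(),round(a,2)))
    return sorted(out)[::-1][:4]
for n,y in(("stop",-.062),("end",.018)):
    if n in sys.argv: 
        for c in("scene","top"):print(n,c,[(round(float(s),3),float(a)) for s,a in score(c,y)])
print(manip.read_state()["clock"])
E
python3 ang.py stop
```

```text
stop scene [(0.494, -0.0), (0.494, -0.02), (0.491, -0.03), (0.489, -0.01)]
stop top [(0.347, -0.06), (0.346, -0.07), (0.346, -0.08), (0.346, -0.05)]
23.2667
```

View pics/stop_top.png

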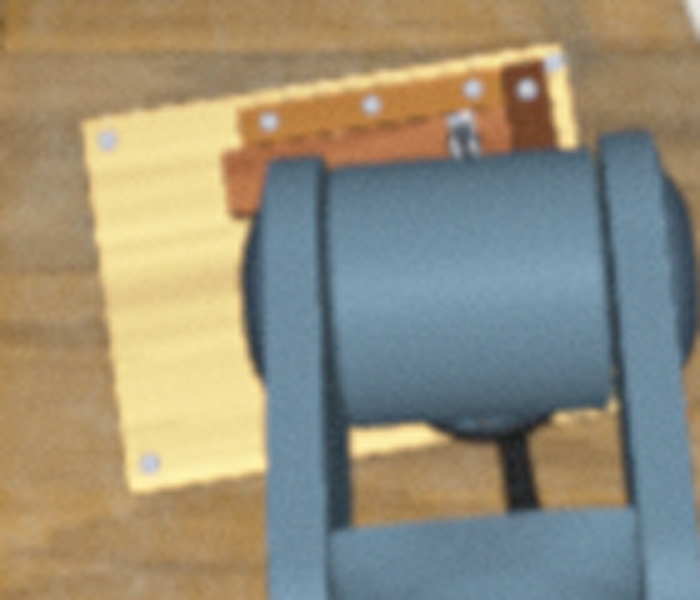

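The scene camera gives about -0.01 rad, so the clamp is shut. The blank is still at the stop; the top view is hidden by the arm. Next is the end clamp.

```bash
python3 press.py end && python3 ang.py end stop
```

```text
[-0.04  0.43  0.14] 24.2667
142.0 [ 0.1 -0.6 -0.3]; 134.0 [ 0.8 -1.  -0.5]; 126.0 [ 0.4  0.6 -0.8]; 118.0 [ 2.6 -0.2  0.6]; 110.0 [ 1.8 -0.5  2. ]; 102.0 [0.7 0.2 1.9]; 94.0 [ 1.4 -0.7  2.3]; 86.0 [ 1.5 -0.3  2. ]; 78.0 [-0.8 -0.2  3.5]; 74.0 [-0.6 -0.2  3.5]; 70.0 [-2.7 -0.5  4.5]; 69.3 [-2.5  0.6  4.9]; 68.6 [-2.7 -0.7  4.8]; 67.9 [-3.2  0.7  5.9]; 67.2 [-2.8 -0.3  5.1]; 66.5 [-3.7 -0.2  5. ]; 65.8 [-5.3  0.3  6.1]; 65.1 [-4.7 -0.6  8.1]; 64.4 [-6.7 -0.2  9.2]; 63.7 [-6.9 -1.3  9.7]; 63.0 [-7.8 -0.5 11.8]; 62.3 [-8.5 -1.5 14.3]; 
end True [-8.6 -1.  14. ] [-5.09211496e-04 -3.52274725e-05  8.28000007e-04]
32.1917 [-0.8 -0.5 -1. ]
stop scene [(0.552, -0.0), (0.552, -0.02), (0.549, -0.03), (0.547, -0.01)]
stop top [(0.6, -0.06), (0.6, -0.07), (0.6, -0.08), (0.6, -0.05)]
end scene [(0.61, -0.0), (0.609, 0.01), (0.605, -0.02), (0.605, -0.03)]
end top [(0.431, -0.1), (0.429, -0.09), (0.428, -0.08), (0.427, -0.07)]
32.4917
```

View pics/end_scene.png

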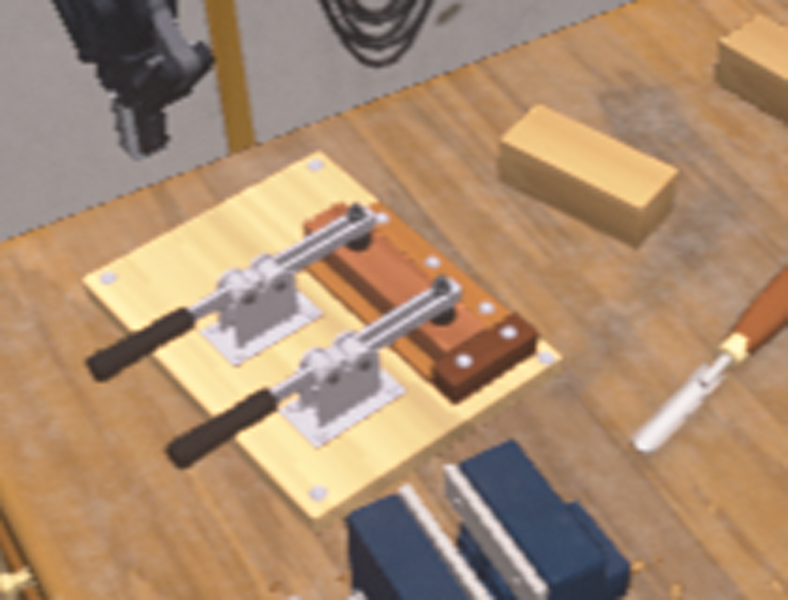

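```bash
python3 -c "
from workcell import manip
print(manip.read_state()['clock']);manip.close_job()"
```

```text
32.4917
the job is handed in; nothing more can be done
```

I pushed the blank against the end stop, pressed the stop clamp shut, then the end clamp, and handed the job in at 32.5 s. Nothing was picked up or lifted.

- **Blank:** it slid about 15 mm and the push ended at about 2.7 N. The picture taken then showed its end touching the stop, and in the last picture it still touches.
- **Clamps:** I pressed each handle to about 14 N straight down, plus 9 to 10 N of sideways drag along the handle. Both sprang back as the task described.
- **Last checks:** the scene camera put both handles within about 0.03 rad of level, with both feet on the blank. The top camera gave -0.05 to -0.10 rad. I discounted that because the arm hid part of its view and its score hardly changed with angle.
- **Other things on the bench:** the parts I could see in the close-up pictures had not moved. I did not check the pencil, the eraser or the rest of the bench again. The gripper was clear of everything when I handed in.

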